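# Rack the yellow ink roller and lock it

### The job

Take the yellow ink roller out of its low wooden cradle and lay it gently, without letting it drop, on the green roller stand: both steel shaft ends in the V notches, the roller centred between the two plates so its rubber touches neither. Let go of it, and only then turn the red lock knob clockwise until it clicks past its detent to its stop, so that its tongue lies over the shaft end. Leave the blue roller, the ink can, the wash bottle and the ink knife where they are.

Things in the scene. Friction and masses are not known exactly. Their poses are not given: they have to be found in the camera images.
- yellow_roller: Yellow rubber ink roller, 0.4 to 0.65 kg: rubber 50 mm diameter, 110 mm long, on a steel shaft 12 mm diameter, 170 mm long (30 mm bare at each end). Origin at its middle on the shaft axis; x along the shaft, either way round; it may be rolled about x. At the start it lies level in a low wooden cradle, shaft axis 42 mm above the bench, rubber 17 mm clear of the bench.
- blue_roller: Bystander: the same roller with blue rubber, lying in an identical cradle. Leave alone.
- cradle_a: Fixed low wooden cradle under the yellow roller: two upright plates, 14 mm thick, 56 mm wide, 48 mm high at the tips of their V notches, centred 72 mm either side of the origin along x, joined by a strip 30 mm wide and 8 mm high. Origin at the middle of its underside; x along the shaft.
- cradle_b: Fixed cradle like cradle_a, under the blue roller.
- stand: Fixed green roller stand. Origin at its underside midway between the notch plates, x along a racked shaft. Base 80 mm wide, 12 mm high, x -90 to +160 mm. Two plates, 14 mm thick, 56 mm wide, at x -72 and +72 mm, each with a 90 degree V in its top, 28 mm wide, bottom 80 mm and tips 94 mm above the bench. The lock's column (20 mm diameter) is at x +125 mm, y 0; a spring post beside it.
- stand_rest (a point): Where the middle of the shaft axis lies when the roller is racked and centred: 88.5 mm above the bench, axes as the stand's (x along the shaft). The rubber then clears each plate by 10 mm.
- lock (a joint): Turn of the red lock knob about its upright axis: 0 = open (start); grows clockwise seen from above to the stop at 1.40 = locked. A click spring resists (0.1 N m) and turns it back until about 0.85 rad; beyond 1 it snaps to the stop. Its tongue (12 mm wide, reaching 58 mm, 98 to 104 mm above the bench) when open points across the shaft line; locked, it lies over the shaft end.
- lock_grip (a point): Centre of the red bar grip on top of the lock knob, on its turning axis, 134 mm above the bench. The bar is 46 mm long along this frame's x (the tongue points to +x), 14 mm wide along y, 26 mm high (120 to 146 mm above the bench), on a 20 mm stem; z up. The frame turns with the knob.
- ink_can: Bystander: metal ink can, 90 mm diameter, 85 mm tall. Origin at the centre of its underside.
- wash_bottle: Bystander: white squeeze bottle with a pointed nozzle, 64 mm diameter, 195 mm tall. Origin at the centre of its underside.
- ink_knife: Bystander: ink spatula, 200 mm long, lying flat on the bench, x along its length.
Mind the look-alikes: they are no part of the job. Of the things shaped like the yellow_roller, the yellow one is meant.

How it is judged:
By the outcome, as a careful person would: the job done as asked, in the order asked, and still so for the second after the job is handed in, with the robot touching nothing.
It also fails if it takes over 58 s, if anything falls off the work surface, if the arm or the gripper's body presses on something with over 40 N, if the wrist force passes 120 N, or if a joint passes its speed limit or range.

### The arm

A 6-joint arm with a two-finger parallel gripper is mounted at the origin on the work surface. World frame = base frame: x ahead of the robot, y to its left, z up, the work surface at z = 0. Lengths are in m, angles in rad, forces in N, time in s.
With the tool pointing down it reaches from about 0.35 to 0.85 m from the base axis. Payload 8.1 kg.
Tool frame: the origin (TCP) lies between the finger pads; the fingertips stand 11 mm ahead of it and the grasp point (between the pads) lies 8 mm behind it (robot.tips_ahead is the distance from the TCP to the fingertips, in m); z points along the fingers, y is the line along which they close (so a half turn about z gives the same grasp; the last joint's range is limited). The gripper opens to 93 mm and grips with 3 to 60 N. Pads are 15 mm wide; open, the fingers measure 128 mm over their backs; the gripper's body (75 mm by 188 mm) begins 65 mm behind the grasp point.
Start: joints at [-1.316, 0.13, 1.488, -0, 1.523, -0.085], TCP at [0.2, -0.566, 0.209] pointing down, gripper open.
Joint ranges: [-2.96, 2.96], [-0.89, 2.26], [0.02, 2.5], [-1.34, 4.48], [0, 2.73], [-2.66, 2.66]. Speed limits (rad/s): [2.39, 2.39, 2.79, 3.14, 3.14, 3.14].

### API

Orientations are given as a rotation vector (axis times angle).
In Python, from plant import robot gives the robot as it stands. The module is installed in compiled form; this text tells all that it offers.
- The arm moves only by the tool move_arm, never from a script. Its argument "deltas" is one flat list of numbers, 7 for each row, row after row: the shift along the tool's x, y, z in m, then the turn, a rotation vector about the tool's x, y, z in rad, then the opening, from 0 (shut) to 1 (fully open). A call has 1 to 12 rows; each row is the pose to reach, as a shift and turn from the pose commanded when the call began, along the tool's axes at that moment; what a row does not reach only later rows make up. A row lasts 1/8 s, in which the tool goes at most 62.5 mm and 10.7 degrees, less where a joint would pass 70% of its speed; a pose out of reach is approached as far as the arm can. A call with a gripper value outside its range is refused whole. The fingers move at their own pace and stop on an object; "squeeze" is the grip in N (left out, the last holds). Time passes only in rows, so rows that repeat a pose let the fingers close. It gives the time, the measured TCP pose, the force, the opening and the grip force at its end, in the units of the state.
- robot.read_state(): the state, without advancing time (a new reading comes with each control period).
- robot.read_camera(name): name is "scene" or "top" or "wrist"; returns (picture, depth): 420x560x3 uint8, red, green, blue; 420x560 float32, m along the optical axis (not along the pixel's ray), 0 where there is no reading.
- robot.camera_model(name): a dict with "K" (3x3 intrinsics, pixels), "k1" (the pictures are not rectified: a ray, as slopes to the right and down, at radius r is drawn at 1 + k1 r^2 times it, then the intrinsics apply), "R" (3x3) and "t" (3): a world point X has camera coordinates R X + t; the wrist camera has in their place "tool_from_camera" (4x4, takes a point from camera to tool coordinates, whose origin is the TCP and whose axes are the flange's). Camera axes: x right, y down, z forward; pixel columns grow to the right and rows downward; lengths in m; the calibration is good to about 2 mm. A picture is of the moment at which its call begins: read the wrist's pose just before it. camera_model takes no time and is no camera call.
- robot.close_job(): hands the job in; it is judged then, once.
Trained networks look in the newest picture that a camera, given by its name, has taken for a name from the list of things; names that differ only in an ending like _2 or _b are one class to them, and where a whole thing is asked for, a point or a joint stands for the part that bears it (a point fixed in the world has none). Each returns a list of dicts, best first, with "confidence" (0 to 1); they miss things now and then, are a little off and sometimes report something else, mostly with a low value. They report only what shows in the picture. A call takes as long as a camera call. They do not tell look-alikes from the thing itself.
- robot.recognise(camera, label): "uv" ([column, row] in pixels, amid what is visible of it).
The state is a dict: "t": time; "q": joint angles; "dq": joint speeds; "joint_torque": joint torques, N m; "tool_pos": TCP position; "orientation": TCP orientation; "force": force on the tool from outside, world axes, zero at the start; "wrist_torque": the same for the moment, N m; "opening": finger opening in m; "gripper_force": force on a finger pad.
Only numpy, scipy, OpenCV 4.12 (cv2) and the standard library are available. Lean on these libraries where they do the work, as an engineer would, in place of code of your own. Each camera call takes 0.05 s, during which the arm holds its last target. There are 200 camera calls.

## Working session

There is one attempt and no reset: what is moved stays moved. The work goes in short steps, Python scripts to look and compute and a tool call to move; the robot and the scene stay as the last step left them, time stands still between calls to the robot, and variables do not carry over. Pictures are saved under pics/ and viewed, at most 10 in all, crops included, and the job is handed in when it is done.

Besides the shell and the picture viewer there is one more tool, called after "Call:" in YAML: its name, and indented under it one key for each argument. move_arm: Moves the arm, as the interface text tells. Its arguments: {"type":"object","properties":{"deltas":{"type":"array","items":{"type":"number"}},"squeeze":{"type":"number"}},"required":["deltas"]}

```bash
mkdir -p pics; cat > h.py <<'E'
import numpy as np, cv2
from scipy.spatial.transform import Rotation as Ro
from plant import robot
def cloud(name):
    s=robot.read_state(); p,d=robot.read_camera(name); m=robot.camera_model(name)
    K=np.array(m["K"],float); v,u=np.mgrid[0:420,0:560]
    x=(u-K[0,2])/K[0,0]; y=(v-K[1,2])/K[1,1]; a,b=x.copy(),y.copy()
    for _ in range(8):
        f=1+m["k1"]*(a*a+b*b); a,b=x/f,y/f
    P=np.stack([a*d,b*d,d],-1).astype(float)
    if name=="wrist":
        T=np.array(m["tool_from_camera"]); P=P@T[:3,:3].T+T[:3,3]
        P=P@Ro.from_rotvec(s["orientation"]).as_matrix().T+np.array(s["tool_pos"])
    else: P=(P-np.array(m["t"]))@np.array(m["R"])
    P[d<=0]=np.nan
    return p,P
def save(p,n): cv2.imwrite("pics/"+n,p[:,:,::-1])
E
python3 - <<'E'
from h import *
a,P=cloud("top"); b,Q=cloud("scene")
save(np.hstack([a,b])[:, :],"x.png"); 
cv2.imwrite("pics/1.png",cv2.resize(a,(784,588))[:,:,::-1]); save(b,"2.png")
np.savez("c.npz",a=a,P=P,b=b,Q=Q)
for n in ["yellow_roller","stand","lock_grip","cradle_a"]:
    print(n,[(r["confidence"],r["uv"],P[int(r["uv"][1]),int(r["uv"][0])].round(3)) for r in robot.recognise("top",n)])
print(robot.read_state())
E
```

```text
yellow_roller [(0.83, [388.9, 284.4], array([ 0.309, -0.409,  0.048])), (0.79, [319.4, 284.5], array([ 0.31 , -0.195,  0.05 ])), (0.78, [327.0, 219.9], array([ 0.509, -0.219,  0.063])), (0.58, [367.2, 142.8], array([ 0.75 , -0.346,  0.055])), (0.56, [442.1, 186.5], array([ 0.614, -0.583,  0.048]))]
stand []
lock_grip [(0.7, [257.1, 181.5], array([ 0.616, -0.008,  0.148]))]
cradle_a [(0.72, [326.9, 237.8], array([ 0.454, -0.217,  0.047])), (0.54, [183.5, 236.8], array([0.456, 0.234, 0.004]))]
{'t': 0.3, 'q': array([-1.31635343e+00,  1.30678791e-01,  1.48858591e+00,  2.63039425e-05,
        1.52296343e+00, -8.54250875e-02]), 'dq': array([-0.00032585, -0.00244413, -0.00239274, -0.00061954,  0.0017975 ,
       -0.00086939]), 'joint_torque': array([-8.21691583e-05, -5.59040987e+01, -4.91253698e+01,  7.67333410e-02,
        2.93127936e-02, -1.03925818e-04]), 'tool_pos': array([ 0.19998511, -0.56548513,  0.20875645]), 'orientation': array([-3.09571499e+00, -5.31188219e-01,  4.31260891e-05]), 'force': array([ 0.32031756,  0.19526013, -0.54291276]), 'wrist_torque': array([-0.00404395,  0.00701373, -0.01461554]), 'gripper_force': 0.0, 'opening': 0.09360549444657162}
```

View pics/1.png

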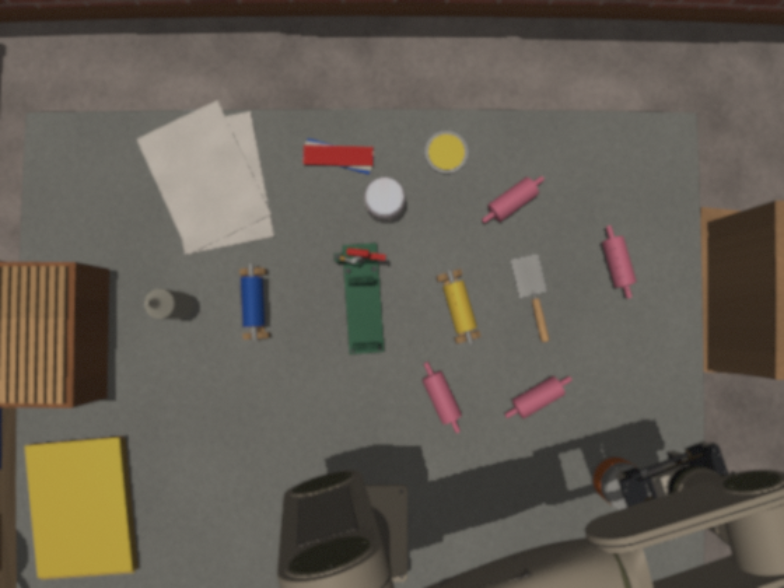

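View pics/2.png

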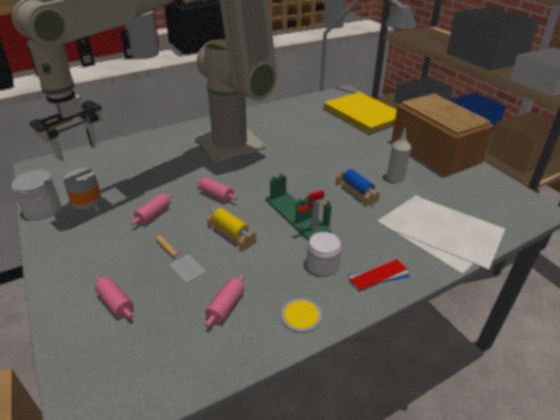

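The top view shows the yellow roller at (459,306), the stand from (348,245) to (382,352) with the red knob at (363,256), and a can near the knob at (385,198), all at 1.4x scale. Next I'll fit their poses.

```bash
cat > m.py <<'E'
from h import *
def fit(XY):
    (c,(w,h),a)=cv2.minAreaRect((XY*1000).astype(np.float32))
    b=cv2.boxPoints((c,(w,h),a)); e=b[1]-b[0]; f=b[2]-b[1]
    L=e if np.linalg.norm(e)>np.linalg.norm(f) else f
    return np.array(c).round(1),round(w,1),round(h,1),round(np.degrees(np.arctan2(L[1],L[0]))%180,1)
def masks(p,P):
    H=cv2.cvtColor(p,cv2.COLOR_RGB2HSV).astype(int); h,s,v=H[...,0],H[...,1],H[...,2]
    box=(P[...,0]>.3)&(P[...,0]<.72)&(P[...,1]>-.3)&(P[...,1]<.1)
    return dict(yel=box&(h>20)&(h<32)&(s>120)&(P[...,0]<.63),grn=box&(h>50)&(h<90)&(s>90),red=box&((h<6)|(h>174))&(s>170)&(abs(P[...,1])<.12)&(P[...,2]>.08))
def rep(p,P):
    M=masks(p,P)
    for k,m in M.items():
        X=P[m]
        if len(X)<20: print(k,len(X)); continue
        print(k,len(X),fit(X[:,:2]),"z",np.percentile(X[:,2],[2,20,50,80,98]).round(3))
        if k=="red":
            T=X[X[:,2]>.138]; print(" grip",len(T),fit(T[:,:2]) if len(T)>9 else ""); T=X[(X[:,2]<.115)]; print(" tongue",len(T),fit(T[:,:2]) if len(T)>9 else "")
        if k=="grn":
            for lo,hi in((.004,.02),(.07,.105)):
                T=X[(X[:,2]>lo)&(X[:,2]<hi)]; print(" ",lo,len(T),fit(T[:,:2]) if len(T)>9 else "")
            T=X[X[:,2]>.07]
            if len(T)>20:
                _,l,c=cv2.kmeans(T[:,:2].astype(np.float32),2,None,(3,50,1e-5),5,2); print("  plates",c.round(4))
E
python3 - <<'E'
from m import *
z=np.load("c.npz")
for a,b in("aP","bQ"): rep(z[a],z[b])
E
```

```text
yel 532 (array([ 510.1, -223.4]), 111.1, 46.8, np.float32(15.9)) z [0.052 0.058 0.063 0.067 0.071]
grn 546 (array([531.9,  -8.5]), 228.2, 67.5, np.float32(4.3)) z [0.006 0.01  0.013 0.015 0.091]
  0.004 508 (array([537.1,  -8.1]), 217.7, 67.5, np.float32(4.3))
  0.07 27 (array([495.9, -11.4]), 155.8, 50.7, np.float32(3.8))
  plates [[ 0.4249 -0.0189]
 [ 0.5668 -0.0099]]
red 75 (array([616.4, -18.7]), 69.9, 11.0, np.float32(81.5)) z [0.101 0.106 0.145 0.148 0.151]
 grip 51 (array([618.3,  -3.3]), 38.8, 11.1, np.float32(82.7))
 tongue 24 (array([615.3, -38.5]), 30.1, 6.4, np.float32(86.9))
yel 564 (array([ 474. , -213.9]), 184.9, 92.3, np.float32(16.1)) z [0.006 0.045 0.059 0.064 0.066]
grn 1143 (array([534.4,  -4.8]), 233.6, 87.6, np.float32(3.7)) z [0.007 0.01  0.012 0.042 0.084]
  0.004 763 (array([534.5,  -5.6]), 233.6, 86.0, np.float32(3.7))
  0.07 110 (array([529.3,  -7.7]), 217.9, 64.0, np.float32(11.6))
  plates [[ 0.5882 -0.0013]
 [ 0.4318 -0.0199]]
red 143 (array([622.1, -21.2]), 74.5, 16.4, np.float32(82.8)) z [0.1   0.102 0.134 0.143 0.147]
 grip 52 (array([624.9,  -3.9]), 39.6, 12.6, np.float32(87.1))
 tongue 49 (array([620.3, -36.9]), 42.8, 16.0, np.float32(84.0))
```

```bash
cat >> h.py <<'E'
def D(pos,yaw):  # tool x at world yaw (deg), tool z down -> delta in tool axes
    s=robot.read_state(); R=Ro.from_rotvec(s["orientation"]).as_matrix()
    y=np.radians(yaw); c,n=np.cos(y),np.sin(y)
    T=np.array([[c,n,0],[n,-c,0],[0,0,-1]])
    print("d",(R.T@(np.array(pos)-s["tool_pos"])).round(4),"rot",Ro.from_matrix(R.T@T).as_rotvec().round(4))
E
python3 -c "
from h import *
D([.510,-.221,.20],15.9)"
```

```text
d [ 0.4071 -0.2214  0.0089] rot [-0.0006 -0.0001  0.0624]
```

Call:
move_arm:
  deltas: [0.05,-0.027,0.001,0,0,0.008,1,0.1,-0.054,0.002,0,0,0.015,1,0.15,-0.082,0.003,0,0,0.02,1,0.2,-0.109,0.004,0,0,0.03,1,0.25,-0.136,0.005,0,0,0.04,1,0.3,-0.163,0.006,0,0,0.045,1,0.35,-0.19,0.007,0,0,0.05,1,0.385,-0.21,0.008,0,0,0.06,1,0.407,-0.221,0.009,0,0,0.062,1,0.407,-0.221,0.009,0,0,0.062,1,0.407,-0.221,0.009,0,0,0.062,1]
  squeeze: 40

```text
t: 1.68
tool_pos: [0.5096, -0.2222, 0.2]
orientation: [3.111, 0.435, -0.001]
force: [-0.1, -0.2, -0.7]
opening: 0.0928
gripper_force: 0.0
```

```bash
python3 - <<'E'
from m import *
p,P=cloud("wrist"); save(p,"3.png"); rep(p,P); s=robot.read_state(); print(s["t"],s["tool_pos"],s["q"])
D([.510,-.221,.034],15.9)
E
```

```text
yel 6200 (array([ 517.4, -231.4]), 116.4, 103.1, np.float32(33.0)) z [0.048 0.058 0.064 0.066 0.32 ]
grn 16084 (array([ 531.5, -117.4]), 224.5, 296.8, np.float32(95.4)) z [0.01  0.011 0.012 0.013 0.092]
  0.004 13200 (array([522.,  -9.]), 224.6, 82.5, np.float32(4.3))
  0.07 2123 (array([498.2, -12.1]), 157.1, 55.0, np.float32(3.9))
  plates [[ 0.5693 -0.0164]
 [ 0.4282 -0.0211]]
red 306 (array([612.5, -48.9]), 8.9, 25.6, np.float32(105.6)) z [0.1   0.103 0.104 0.104 0.105]
 grip 0 
 tongue 306 (array([612.5, -48.9]), 8.9, 25.6, np.float32(105.6))
1.725 [ 0.50948484 -0.22246633  0.20012586] [-5.03647409e-01  1.59567974e-02  1.62468376e+00 -3.96436885e-04
  1.50108829e+00  7.90112545e-01]
d [ 0.001  -0.0013  0.1661] rot [ 0.0002  0.0004 -0.0004]
```

View pics/3.png

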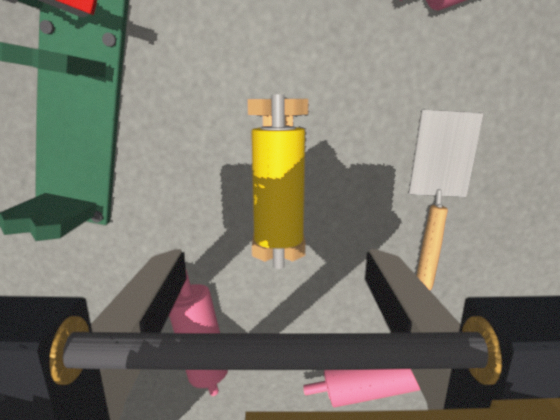

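The wrist view shows the roller squarely in line with the tool at (278,188), and the stand at the left. I'll fit both with a height filter on this near cloud.

```bash
python3 - <<'E'
from m import *
p,P=cloud("wrist"); M=masks(p,P)
X=P[M["yel"]]; X=X[(X[:,2]>.045)&(X[:,2]<.075)]; print(len(X),fit(X[:,:2]))
T=X[X[:,2]>.062]; print(fit(T[:,:2]),T[:,2].max())
# plates of stand
G=P[M["grn"]]; 
for lo,hi in((.086,.1),):
    T=G[(G[:,2]>lo)&(G[:,2]<hi)]
    for c in (T[:,0]<.5,T[:,0]>.5): print("plate",c.sum(),fit(T[c][:,:2]),T[c].min(0).round(3),T[c].max(0).round(3))
B=G[(G[:,2]>.004)&(G[:,2]<.02)&(G[:,1]>-.1)]; print("base",fit(B[:,:2]),B.min(0).round(3),B.max(0).round(3))
E
```

```text
5934 (array([ 512.3, -224.5]), 110.0, 48.8, np.float32(16.1))
(array([ 512.5, -224.8]), 109.6, 32.3, np.float32(16.8)) 0.06888457109056595
plate 448 (array([426.4, -16.6]), 13.8, 44.0, np.float32(94.5)) [ 0.42  -0.039  0.086] [0.435 0.005 0.094]
plate 642 (array([569.8,  -8.2]), 13.9, 44.3, np.float32(92.5)) [ 0.562 -0.03   0.086] [0.577 0.014 0.095]
base (array([522.5, -10. ]), 224.7, 79.8, np.float32(4.0)) [ 0.412 -0.057  0.005] [0.637 0.035 0.02 ]
```

Call:
move_arm:
  deltas: [0.002,0.002,0.04,0,0,0.003,1,0.002,0.002,0.08,0,0,0.003,1,0.002,0.002,0.115,0,0,0.003,1,0.002,0.002,0.14,0,0,0.003,1,0.002,0.002,0.155,0,0,0.003,1,0.002,0.002,0.166,0,0,0.003,1,0.002,0.002,0.166,0,0,0.003,1,0.002,0.002,0.166,0,0,0.003,0.3,0.002,0.002,0.166,0,0,0.003,0.3,0.002,0.002,0.166,0,0,0.003,0.3,0.002,0.002,0.166,0,0,0.003,0.3,0.002,0.002,0.166,0,0,0.003,0.3]
  squeeze: 40

```text
t: 3.28
tool_pos: [0.5129, -0.224, 0.0345]
orientation: [3.11, 0.43, 0.001]
force: [1.0, -2.5, -3.4]
opening: 0.0487
gripper_force: 39.8
```

Call:
move_arm:
  deltas: [0,0,-0.005,0,0,0,0.3,0,0,-0.02,0,0,0,0.3,0,0,-0.045,0,0,0,0.3,0,0,-0.075,0,0,0,0.3,0,0,-0.105,0,0,0,0.3,0,0,-0.13,0,0,0,0.3,0,0,-0.145,0,0,0,0.3,0,0,-0.15,0,0,0,0.3,0,0,-0.15,0,0,0,0.3]

```text
t: 4.4
tool_pos: [0.5123, -0.2229, 0.1836]
orientation: [-3.112, -0.43, 0.001]
force: [0.8, 0.0, -6.0]
opening: 0.0484
gripper_force: 39.7
```

```bash
cat > st.py <<'E'
from m import *
p,P=cloud("wrist"); M=masks(p,P)
s=robot.read_state(); print(s["t"],s["tool_pos"].round(4),s["force"],s["gripper_force"])
R=Ro.from_rotvec(s["orientation"]).as_matrix()
H=cv2.cvtColor(p,cv2.COLOR_RGB2HSV).astype(int)
L=(P-s["tool_pos"])@R   # tool coords
m=(H[...,0]>20)&(H[...,0]<32)&(H[...,1]>120)&(abs(L[...,0])<.07)&(abs(L[...,1])<.03)&(L[...,2]<-.01)&(L[...,2]>-.045)
X=L[m]; 
if len(X)>20: print("roller in tool",len(X),fit(X[:,:2]),"x pct",np.percentile(X[:,0],[.5,99.5]).round(4),"top",np.percentile(X[:,2],1).round(4))
G=P[M["grn"]]; T=G[(G[:,2]>.086)&(G[:,2]<.1)&(G[:,1]>-.08)]; c=[]
for k in (T[:,0]<.5,T[:,0]>.5):
    if k.sum()>30: f=fit(T[k][:,:2]); c.append(f[0]); print("plate",k.sum(),f)
B=G[(G[:,2]>.004)&(G[:,2]<.02)&(G[:,1]>-.08)]
if len(B)>50: print("base",fit(B[:,:2]))
X=P[M["red"]]
for lo,hi in((.138,.155),(.095,.11)):
    T=X[(X[:,2]>lo)&(X[:,2]<hi)]
    if len(T)>20: print("red",lo,len(T),fit(T[:,:2]))
if len(c)==2: print("mid",(c[0]+c[1])/2,np.degrees(np.arctan2(*(c[1]-c[0])[::-1])))
E
python3 - <<'E'
exec(open('st.py').read()); save(p,"4.png")
D([.498,-.10,.185],4)
E
```

```text
4.45 [ 0.512  -0.2227  0.183 ] [-0.84933898  0.4582784  -6.15688505] 39.66700851917267
roller in tool 16942 (array([-0.5,  0.4]), 49.5, 110.3, np.float32(179.2)) x pct [-0.0538  0.0544] top -0.0336
plate 319 (array([426.8, -22.9]), 13.8, 32.1, np.float32(94.6))
plate 431 (array([569.9, -13.8]), 14.4, 31.5, np.float32(92.2))
base (array([522.3, -10.1]), 223.9, 79.4, np.float32(3.8))
red 0.095 283 (array([612.2, -49.7]), 7.7, 23.9, np.float32(105.0))
mid [498.35 -18.35] 3.638647592166913
d [ 0.0199 -0.1219 -0.0019] rot [-0.0012  0.0014  0.205 ]
```

View pics/4.png

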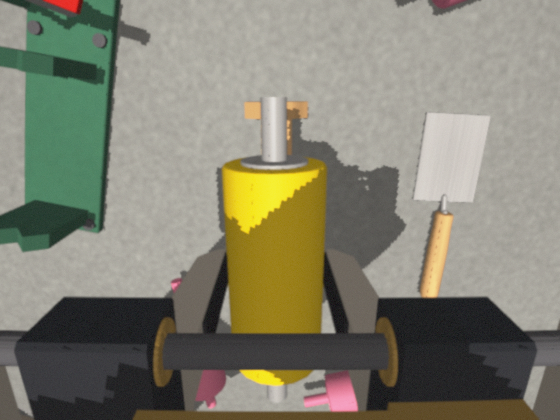

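The roller is level and centred in the grip (x −0.5 mm, y 0.4 mm in tool axes). The stand's near side is at the left. I'll move closer for a second fix on the stand.

Call:
move_arm:
  deltas: [0.003,-0.015,-0.003,0,0,0.03,0.3,0.006,-0.035,-0.006,0,0,0.07,0.3,0.01,-0.06,-0.01,0,0,0.1,0.3,0.014,-0.085,-0.013,0,0,0.14,0.3,0.018,-0.11,-0.015,0,0,0.18,0.3,0.02,-0.13,-0.017,0,0,0.2,0.3,0.02,-0.137,-0.017,0,0,0.205,0.3,0.02,-0.137,-0.017,0,0,0.205,0.3,0.02,-0.137,-0.017,0,0,0.205,0.3]

```text
t: 5.58
tool_pos: [0.4945, -0.0864, 0.2007]
orientation: [3.14, 0.109, -0.001]
force: [1.1, -0.1, -6.2]
opening: 0.0483
gripper_force: 39.7
```

```bash
python3 st.py; python3 - <<'E'
from h import *
p,P=cloud("wrist"); save(p,"5.png")
D([.498,-.012,.2],3.9)
E
```

```text
5.625 [ 0.4946 -0.0864  0.2009] [ 0.4010227  -0.4927127  -5.90742505] 39.66984987258911
roller in tool 16921 (array([-0.8, -0. ]), 49.3, 110.3, np.float32(179.4)) x pct [-0.0541  0.0542] top -0.0328
plate 219 (array([425.2,  -2.4]), 12.8, 17.9, np.float32(94.0))
plate 672 (array([569.1,  -6.6]), 13.4, 46.7, np.float32(93.9))
base (array([538.3,  -8.6]), 235.4, 78.2, np.float32(4.0))
red 0.138 1877 (array([621.4,  -2.9]), 45.1, 14.0, np.float32(84.5))
red 0.095 1000 (array([618.2, -35.3]), 48.4, 11.9, np.float32(84.1))
mid [497.15  -4.5 ] -1.6718135948926411
d [ 0.0085 -0.074   0.0009] rot [0.0001 0.0003 0.0011]
```

View pics/5.png

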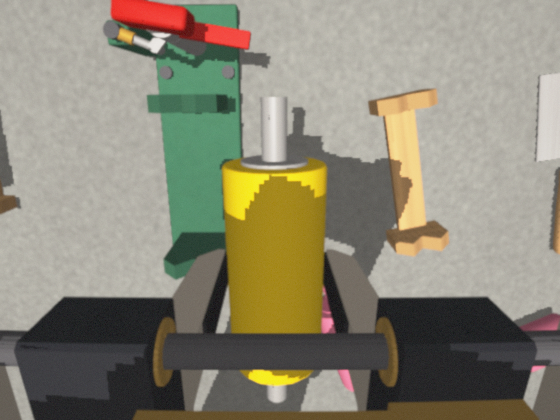

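```bash
python3 -c "
from h import *
D([.498,-.0117,.125],3.7)"
```

```text
d [ 0.0086 -0.0743  0.0759] rot [0.0001 0.0003 0.0046]
```

Call:
move_arm:
  deltas: [0.003,-0.015,0,0,0,0.004,0.3,0.005,-0.035,0,0,0,0.004,0.3,0.008,-0.055,0.005,0,0,0.004,0.3,0.0085,-0.07,0.02,0,0,0.004,0.3,0.0085,-0.0743,0.04,0,0,0.004,0.3,0.0085,-0.0743,0.058,0,0,0.004,0.3,0.0085,-0.0743,0.07,0,0,0.004,0.3,0.0085,-0.0743,0.076,0,0,0.004,0.3,0.0085,-0.0743,0.076,0,0,0.004,0.3,0.0085,-0.0743,0.076,0,0,0.004,0.3]

```text
t: 6.92
tool_pos: [0.4985, -0.0113, 0.1259]
orientation: [3.14, 0.103, 0.002]
force: [0.4, -0.1, -6.6]
opening: 0.0483
gripper_force: 39.7
```

```bash
python3 st.py; python3 - <<'E'
from h import *
p,P=cloud("wrist"); save(p,"6.png")
D([.498,-.0117,.0807],3.7)
E
```

```text
6.975 [ 0.4985 -0.0113  0.126 ] [ 0.73484353 -0.8162289  -5.21095464] 39.670745730400085
roller in tool 16921 (array([-0.9, -0. ]), 49.3, 110.7, np.float32(179.3)) x pct [-0.054   0.0542] top -0.0329
plate 1050 (array([569. ,  -5.8]), 14.1, 46.5, np.float32(94.3))
base (array([5.88e+02, 4.00e-01]), 108.2, 87.3, np.float32(4.2))
red 0.138 1759 (array([615.6,  -2.5]), 8.2, 44.4, np.float32(94.0))
red 0.095 1697 (array([618.2, -34.9]), 48.6, 11.8, np.float32(84.4))
d [-0.0006  0.0005  0.0452] rot [ 0.0002 -0.0014  0.001 ]
```

View pics/6.png

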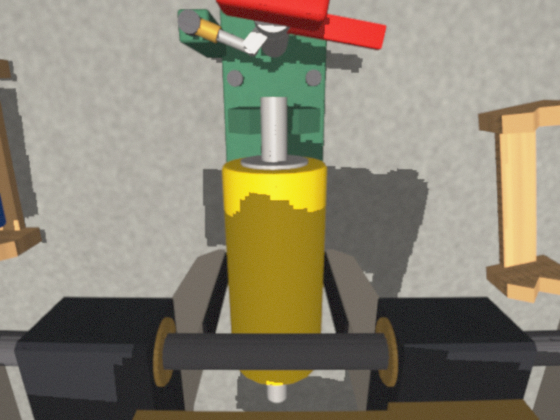

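The shaft (column 274) is centred over the far V plate (columns 228–320). Lowering slowly.

Call:
move_arm:
  deltas: [-0.0005,0.0005,0.012,0,0,0,0.3,-0.0005,0.0005,0.024,0,0,0,0.3,-0.0005,0.0005,0.032,0,0,0,0.3,-0.0005,0.0005,0.037,0,0,0,0.3,-0.0005,0.0005,0.04,0,0,0,0.3,-0.0005,0.0005,0.042,0,0,0,0.3,-0.0005,0.0005,0.043,0,0,0,0.3,-0.0005,0.0005,0.043,0,0,0,0.3]

```text
t: 8.02
tool_pos: [0.4976, -0.0116, 0.0823]
orientation: [3.14, 0.103, 0.001]
force: [0.1, 0.9, -5.5]
opening: 0.0485
gripper_force: 39.7
```

Call:
move_arm:
  deltas: [0,0,0.0005,0,0,0,0.3,0,0,0.001,0,0,0,0.3,0,0,0.0015,0,0,0,0.3,0,0,0.0015,0,0,0,0.3,0,0,0.0015,0,0,0,0.3]

```text
t: 8.65
tool_pos: [0.4978, -0.0114, 0.0813]
orientation: [-3.14, -0.103, -0.001]
force: [-3.4, 3.7, 4.5]
opening: 0.0483
gripper_force: 40.1
```

Call:
move_arm:
  deltas: [0,0,0,0,0,0,0.3,0,0,0,0,0,0,0.3,0,0,0,0,0,0,0.3]
  squeeze: 5

```text
t: 9.02
tool_pos: [0.498, -0.0114, 0.081]
orientation: [-3.14, -0.103, -0.002]
force: [-0.7, 4.9, 4.1]
opening: 0.0494
gripper_force: 5.1
```

```bash
python3 st.py
```

```text
9.075 [ 0.498  -0.0113  0.081 ] [-0.52234434  5.30432067  3.93871718] 5.114389546215534
roller in tool 17092 (array([-0.9, -0.1]), 50.4, 110.7, np.float32(178.9)) x pct [-0.0541  0.0541] top -0.0331
plate 160 (array([422.8, -16.1]), 6.8, 43.9, np.float32(93.2))
plate 1987 (array([568.9,  -5.8]), 14.2, 44.9, np.float32(94.4))
base (array([525.6,  -6.2]), 230.9, 87.0, np.float32(5.3))
red 0.095 2701 (array([614.4, -34.9]), 12.2, 49.9, np.float32(94.6))
mid [495.85 -10.95] 4.032660633612944
```

Call:
move_arm:
  deltas: [0,-0.0005,0,0,0,0,0.3,0,-0.001,0,0,0,0,0.3,0,-0.001,0,0,0,0,0.3]
  squeeze: 3

```text
t: 9.45
tool_pos: [0.4977, -0.0109, 0.0806]
orientation: [3.139, 0.103, 0.001]
force: [3.3, 1.3, 0.1]
opening: 0.0499
gripper_force: 3.0
```

Call:
move_arm:
  deltas: [0,-0.001,0,0,0,0,0.58,0,-0.001,0,0,0,0,0.65,0,-0.001,0,0,0,0,0.8,0,-0.001,0,0,0,0,0.95,0,-0.001,0,0,0,0,0.95,0,-0.001,0,0,0,0,0.95]

```text
t: 10.2
tool_pos: [0.4973, -0.0096, 0.0806]
orientation: [3.14, 0.103, -0.0]
force: [0.6, -1.1, -0.2]
opening: 0.0879
gripper_force: 0.0
```

```bash
python3 st.py
```

```text
10.25 [ 0.4973 -0.0096  0.0807] [-0.20147662 -0.16493067  0.0065039 ] 0.0
roller in tool 17059 (array([-7.4,  1.2]), 49.3, 124.2, np.float32(179.7)) x pct [-0.0539  0.0544] top -0.0332
plate 196 (array([422.8, -15.8]), 7.4, 44.4, np.float32(94.9))
plate 1995 (array([568.9,  -5.6]), 14.2, 45.4, np.float32(94.1))
base (array([526.5,  -5.4]), 227.4, 86.7, np.float32(4.8))
red 0.095 2584 (array([614.2, -35.1]), 11.3, 50.1, np.float32(94.5))
mid [495.85 -10.7 ] 3.99363589363341
```

Call:
move_arm:
  deltas: [0,-0.001,-0.01,0,0,0,0.95,0,-0.001,-0.03,0,0,0,0.95,0,-0.001,-0.06,0,0,0,1,-0.01,-0.001,-0.1,0,0,0,1,-0.03,-0.001,-0.14,0,0,0,1,-0.05,-0.001,-0.17,0,0,0,1,-0.05,-0.001,-0.17,0,0,0,1,-0.05,-0.001,-0.17,0,0,0,1]

```text
t: 11.25
tool_pos: [0.4474, -0.0118, 0.2503]
orientation: [-3.14, -0.103, -0.0]
force: [0.1, -0.9, -0.3]
opening: 0.093
gripper_force: 0.0
```

```bash
python3 - <<'E'
exec(open('st.py').read()); save(p,"7.png")
X=P[M["yel"]]; X=X[(X[:,2]>.09)&(X[:,2]<.13)]; f=fit(X[:,:2]); print("roller",f,np.percentile(X[:,2],99))
y=np.radians(4); A=np.array([[np.cos(y),np.sin(y)],[-np.sin(y),np.cos(y)]]); print("in stand",A@(f[0]-[497.2,-11.6]))
T=G[(G[:,2]>.086)&(G[:,2]<.1)][:,:2]*1000
if len(T): print("plates in stand x",[np.percentile(t,[2,98]).round(1) for t in (lambda q:(q[q<0],q[q>0]))(((T-[497.2,-11.6])@A.T)[:,0]) if len(t)])
q=((X[:,:2]*1000-[497.2,-11.6])@A.T)[:,0]; print("rubber x",np.percentile(q,[1,99]))
U=(P[...,:2]*1000-[621.4,-2.9])@A.T; k=(np.abs(U).max(-1)<70)&(P[...,2]>.05)&(P[...,2]<.18)&(U[...,1]>25)&~M["red"]
print("post",k.sum(),np.percentile(P[k],[2,98],axis=0).round(3))
D([.6214,-.0029,.20],84.2)
E
```

```text
11.3 [ 0.4472 -0.0118  0.2496] [ 0.25107776  0.94469316 -0.30451859] 0.0
plate 153 (array([426.4, -16.1]), 12.1, 43.9, np.float32(94.2))
plate 553 (array([569.,  -6.]), 14.6, 43.7, np.float32(94.0))
base (array([520.3,  -3.4]), 218.8, 89.0, np.float32(4.0))
red 0.095 23 (array([611. , -53.3]), 9.5, 1.4, np.float32(87.0))
mid [497.7  -11.05] 4.0513506811867
roller (array([497. , -11.1]), 111.0, 49.3, np.float32(4.1)) 0.11406348133623975
in stand [-0.16463457  0.51273332]
plates in stand x [array([-76.4, -65. ]), array([64.9, 78.9])]
rubber x [-53.50508386  53.19159127]
post 283 [[0.56  0.018 0.052]
 [0.613 0.05  0.086]]
d [0.1745 0.0026 0.0494] rot [-1.1000e-03  8.0000e-04 -1.4038e+00]
```

View pics/7.png

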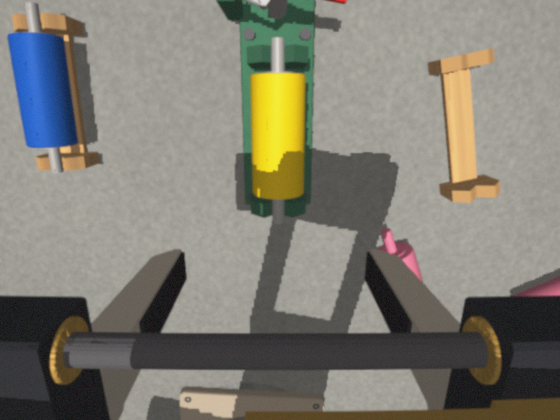

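Racked and centred: the roller's yaw is 4.1°, its centre is within about 0.5 mm, and the rubber (columns 250–305) clears both plates. Now to the knob.

Call:
move_arm:
  deltas: [0.02,0,0.005,0,0,-0.16,1,0.04,0,0.01,0,0,-0.32,1,0.06,0,0.015,0,0,-0.48,1,0.08,0,0.02,0,0,-0.64,1,0.1,0.001,0.025,0,0,-0.8,1,0.12,0.001,0.03,0,0,-0.96,1,0.14,0.002,0.035,0,0,-1.12,1,0.16,0.002,0.04,0,0,-1.28,1,0.174,0.0025,0.045,0,0,-1.4,1,0.174,0.0025,0.05,0,0,-1.404,1,0.174,0.0025,0.05,0,0,-1.404,1,0.174,0.0025,0.05,0,0,-1.404,1]

```text
t: 12.8
tool_pos: [0.6207, -0.0029, 0.2005]
orientation: [-2.332, -2.104, 0.0]
force: [0.1, -0.4, -0.3]
opening: 0.093
gripper_force: 0.0
```

```bash
python3 - <<'E'
exec(open('st.py').read()); save(p,"8.png"); print(s["q"])
D([.6214,-.0029,.130],84.2)
E
```

```text
12.85 [ 0.6209 -0.0029  0.2009] [-0.02737914  0.041423   -0.14244888] 0.0
plate 144 (array([426.2, -15.4]), 12.2, 44.0, np.float32(93.6))
plate 254 (array([569.1,  -4.7]), 14.2, 43.9, np.float32(93.7))
base (array([533. ,  -7.1]), 245.7, 77.1, np.float32(3.9))
red 0.138 1149 (array([622. ,  -1.7]), 45.9, 12.9, np.float32(84.1))
red 0.095 205 (array([616.6, -50.6]), 15.8, 10.1, np.float32(84.3))
mid [497.65 -10.05] 4.282175884887824
[-8.72971237e-02  1.89850287e-01  1.43740328e+00 -1.02855841e-05
  1.51412090e+00  1.49562564e-02]
d [0.0001 0.0005 0.0709] rot [ 0.0002  0.     -0.001 ]
```

View pics/8.png

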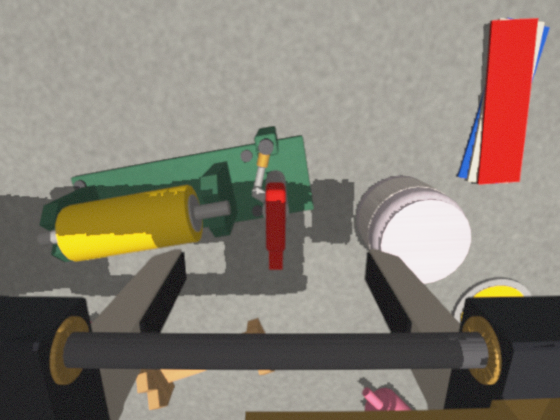

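The bar sits midway between the fingers (column 275, rows 183–268). The can to the right is well below fingertip height. I'll descend and grip.

Call:
move_arm:
  deltas: [0.0005,0.0006,0.02,0,0,0,1,0.0005,0.0006,0.04,0,0,0,1,0.0005,0.0006,0.055,0,0,0,1,0.0005,0.0006,0.066,0,0,0,1,0.0005,0.0006,0.0715,0,0,0,1,0.0005,0.0006,0.0715,0,0,0,1,0.0005,0.0006,0.0715,0,0,0,0.05,0.0005,0.0006,0.0715,0,0,0,0.05,0.0005,0.0006,0.0715,0,0,0,0.05,0.0005,0.0006,0.0715,0,0,0,0.05,0.0005,0.0006,0.0715,0,0,0,0.05,0.0005,0.0006,0.0715,0,0,0,0.05]
  squeeze: 30

```text
t: 14.35
tool_pos: [0.6218, -0.0025, 0.1291]
orientation: [-2.331, -2.107, 0.0]
force: [0.4, -0.9, 0.3]
opening: 0.0375
gripper_force: 0.0
```

```bash
python3 -c "
from h import *
s=robot.read_state(); print(s['t'],s['tool_pos'],s['force'],s['wrist_torque'],s['opening'],s['gripper_force'])"
```

```text
14.35 [ 0.62178227 -0.00247621  0.12911455] [ 0.44741257 -0.91170737  0.30830224] [-0.04155847 -0.10645299 -0.01889204] 0.03754398898640519 0.0
```

Call:
move_arm:
  deltas: [0,0,0,0,0,0,0.05,0,0,0,0,0,0,0.05,0,0,0,0,0,0,0.05,0,0,0,0,0,0,0.05]

```text
t: 14.85
tool_pos: [0.6208, -0.0024, 0.1291]
orientation: [-2.329, -2.106, 0.002]
force: [-4.7, 0.2, 2.7]
opening: 0.0136
gripper_force: 30.0
```

Call:
move_arm:
  deltas: [0,0,0,0,0,0.1,0.05,0,0,0,0,0,0.22,0.05,0,0,0,0,0,0.34,0.05,0,0,0,0,0,0.46,0.05,0,0,0,0,0,0.58,0.05,0,0,0,0,0,0.7,0.05,0,0,0,0,0,0.82,0.05,0,0,0,0,0,0.94,0.05,0,0,0,0,0,1.06,0.05,0,0,0,0,0,1.18,0.05,0,0,0,0,0,1.3,0.05,0,0,0,0,0,1.4,0.05]

```text
t: 16.35
tool_pos: [0.6205, -0.0021, 0.1291]
orientation: [-3.139, -0.104, 0.004]
force: [-6.9, 1.5, 4.4]
opening: 0.0134
gripper_force: 30.0
```

```bash
python3 -c "
from h import *
s=robot.read_state(); R=Ro.from_rotvec(s['orientation']).as_matrix(); print(s['t'],s['tool_pos'],s['force'],s['wrist_torque'],s['opening'],s['gripper_force'],'yaw',np.degrees(np.arctan2(R[1,0],R[0,0])),s['q'])"
```

```text
16.35 [ 0.62053683 -0.00208093  0.12905039] [-6.93055923  1.46713103  4.3934564 ] [0.30835295 1.28409685 0.09299779] 0.013414869928349416 30.00686913728714 yaw 3.8018153249266446 [-8.61994917e-02  2.36381577e-01  1.51675961e+00  3.95378951e-04
  1.39124551e+00  1.41817258e+00]
```

Call:
move_arm:
  deltas: [0,0,0,0,0,0.03,0.05,0,0,0,0,0,0.03,0.05,0,0,0,0,0,0,0.05,0,0,0,0,0,0,0.6,0,0,0,0,0,0,0.6,0,0,0,0,0,0,0.6,0,0,0,0,0,0,0.6,0,0,-0.02,0,0,0,0.6,0,0,-0.05,0,0,0,0.6,0,0,-0.09,0,0,0,0.6,-0.03,0,-0.12,0,0,0,0.6,-0.06,0,-0.14,0,0,0,0.6]

```text
t: 17.85
tool_pos: [0.5621, -0.0068, 0.2729]
orientation: [3.139, 0.11, 0.006]
force: [0.2, 0.3, -0.4]
opening: 0.056
gripper_force: 0.0
```

Call:
move_arm:
  deltas: [-0.04,0,0,0,0,0,0.6,-0.07,0,0,0,0,0,0.6,-0.08,0,0,0,0,0,0.6,-0.08,0,0,0,0,0,0.6]

```text
t: 18.35
tool_pos: [0.4825, -0.0123, 0.2704]
orientation: [3.139, 0.109, 0.003]
force: [-0.1, 0.4, -1.1]
opening: 0.0557
gripper_force: 0.0
```

```bash
python3 - <<'E'
exec(open('st.py').read()); save(p,"9.png")
X=P[M["yel"]]; X=X[(X[:,2]>.09)&(X[:,2]<.13)]; print("roller",fit(X[:,:2]),np.percentile(X[:,2],99))
E
```

```text
18.4 [ 0.4828 -0.0123  0.27  ] [-0.10326629  0.6306489   0.4602143 ] 0.0
plate 172 (array([426.8, -16. ]), 12.1, 43.5, np.float32(95.2))
plate 438 (array([569.4,  -6.2]), 14.0, 44.7, np.float32(94.0))
base (array([532.9,  -6.1]), 244.9, 81.3, np.float32(3.7))
red 0.138 912 (array([618.5,  -2. ]), 39.5, 12.6, np.float32(4.2))
red 0.095 519 (array([583. ,  -5.3]), 35.7, 11.1, np.float32(3.7))
mid [498.1 -11.1] 3.9313966313463933
roller (array([535. ,  -5.4]), 189.4, 56.8, np.float32(8.7)) 0.1140222862307633
```

View pics/9.png

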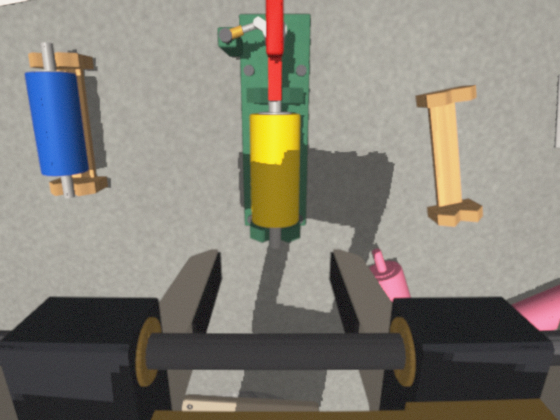

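The tongue, at (275,75), lies along the shaft line at 4° and covers the shaft end. The roller is still centred in the notches and the gripper is clear, so I'll hand in.

```bash
python3 -c "
from plant import robot
print(robot.close_job())"
```

```text
the job is handed in; nothing more can be done
None
```

The yellow roller is racked on the green stand, centred between the plates. I let go of it, then turned the red lock to its stop with its tongue over the shaft end. The job was handed in at about 18 s, and no verdict came back.

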